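# Clear marble offcuts into the sprung-lid chip bin and hold the lid for the dustpan

### The arm

A 7-joint arm with a two-finger parallel gripper is mounted at the origin on the work surface. World frame = base frame: x ahead of the robot, y to its left, z up, the work surface at z = 0. Lengths are in m, angles in rad, forces in N, time in s.
With the tool pointing down it reaches from about 0.35 to 0.9 m from the base axis. Payload 8.1 kg.
Tool frame: the origin (TCP) lies on the centre line of the jaws, within the pads' length; the fingertips stand 14 mm ahead of it and the grasp point (between the pads) lies 5 mm behind it; y points along the fingers, x is the direction in which the jaws open and shut, and the axes are right-handed (so a half turn about y gives the same grasp; the last joint's range is limited). The gripper opens to 85 mm and grips with 20 to 120 N. Pads are 22 mm wide; open, the fingers measure 114 mm over their backs; the gripper's body (76 mm by 85 mm) begins 54 mm behind the grasp point. The pads swing forward as they close: fully open they stand 13 mm farther back than shut.
Start: joints at [1.043, 0.434, 0.025, 1.573, -0.012, 1.134, -0.075], TCP at [0.258, -0.569, 0.245] pointing down, gripper open.
Joint ranges: [-2.62, 2.62], [-0.44, 2.09], [-1.27, 1.32], [0.08, 2.57], [-1.32, 4.46], [0.12, 2], [-2.74, 2.74]. Speed limits (rad/s): [2.22, 2.22, 3.01, 3.01, 3.14, 3.14, 3.14].

### API

Orientations are given as a rotation vector (axis times angle).
In Python, from rig import bot gives the robot as it stands. The module is installed in compiled form; this text tells all that it offers.
- The arm moves only by the shell command python3 -m creep 'ROWS' [FORCE]. ROWS is JSON, a list of rows, each an object of numbers: "x", "y", "z": the shift along the tool's x, y, z in units of 40 mm (1.0 is 40 mm); "rx", "ry", "rz": the turn, a rotation vector about the tool's x, y, z in units of 4 degrees (1.0 is 4 degrees); "gripper": the opening, from 0 (shut) to 1 (fully open). In form: [{"x": .., "y": .., "z": .., "rx": .., "ry": .., "rz": .., "gripper": ..}, ...]. A call has exactly 5 rows; each row shifts and turns the commanded pose from where the row before left it, along the tool's axes as they then stand; what a row does not reach is not made up. A row lasts 1/12 s, in which the tool goes at most 41.7 mm and 7.16 degrees, less where a joint would pass 70% of its speed; a pose out of reach is approached as far as the arm can. A call with a number of a shift or a turn outside -1 to 1 is refused whole. A call with a gripper value outside its range is refused whole. The fingers move at their own pace and stop on an object; FORCE is the grip in N (left out, the last holds). Time passes only in rows, so rows that do not move let the fingers close, or fill a call up. It gives the time, the measured TCP pose, the force and the opening at its end, in the units of the state.
- bot.sense(): the state, without advancing time (a new reading comes with each control period).
- bot.camera(name): name is "scene" or "top" or "wrist"; returns (picture, depth): 400x640x3 uint8, blue, green, red; 400x640 float32, m along the optical axis (not along the pixel's ray), 0 where there is no reading.
- bot.get_calibration(name): a dict with "mtx" (3x3 intrinsics, pixels), "eye" and "attitude" of the camera in the world; the wrist camera has in their place "tool_from_camera" (4x4, takes a point from camera to tool coordinates, whose origin is the TCP and whose axes are the tool frame's). Camera axes: x right, y down, z forward; pixel columns grow to the right and rows downward; lengths in m; the calibration is good to about 2 mm. A picture is of the moment at which its call begins: read the wrist's pose just before it. get_calibration takes no time and is no camera call.
- bot.close_job(): hands the job in, once; it reports no verdict.
Trained networks look in the newest picture that a camera, given by its name, has taken for a name from the list of things; names that differ only in an ending like _2 or _b are one class to them, and where a whole thing is asked for, a point or a joint stands for the part that bears it (a point fixed in the world has none). Each returns a list of dicts, best first, with "conf" (0 to 1); they miss things now and then, are a little off and sometimes report something else, mostly with a low value. They report only what shows in the picture. A call takes as long as a camera call.
- bot.recognise(label, camera): "extent" ([left, top, right, bottom] in pixels, round what is visible of it).
- bot.silhouettes(label, camera): "pixels" (400x640 bool, what is visible of it) and "extent" ([left, top, right, bottom] in pixels, round what is visible of it).
The state is a dict: "time_s": time; "qpos": joint angles; "joint_velocities": joint speeds; "joint_torque": joint torques, N m; "position": TCP position; "orientation": TCP orientation; "wrist_force": force on the tool from outside, world axes, zero at the start; "ft_torque": the same for the moment, N m; "width": finger opening in m.
Only numpy, scipy, OpenCV 4.12 (cv2) and the standard library are available. Lean on these libraries where they do the work, as an engineer would, in place of code of your own. Each camera call takes 0.05 s, during which the arm holds its last target.

### The job

Clear the two rough marble offcuts off the bench: raise the chip bin's sprung lid by its bar handle until the springs carry it fully open, and drop both offcuts into the bin. Then draw the lid back down by the handle through its balance point and finish still holding it there, steady, with the handle about 2 cm lower than where the lid balances, so that I can tip in my dustpan and the lid will fall shut by itself once you let go. Do not let the lid slam, and leave the tools and the finished carvings where they are.

Things in the scene. Friction and masses are not known exactly. Their poses are not given: they have to be found in the camera images.
- chip_bin: Galvanised sheet-steel chip bin bolted to the bench, 230 (x) x 280 (y) x 120 mm high, walls and floor 4 mm, open on top under its lid. Origin: centre of its underside. Its +x axis points from the front (handle side, towards the robot) to the hinge at the back, +z up.
- bin_floor (a point): Centre of the bin's inner floor, 4 mm above its underside; axes as the bin's.
- lid_angle (a joint): Angle of the bin's lid, rad: 0 shut (level), 1.25 fully open on its stop (short of upright). Two torsion springs nearly carry the 1.3 kg lid; it balances at 0.90: below that it falls shut, above that the springs carry it to the stop, where it stays. At the handle: 3 N to lift it from shut, 1 N to hold it at 0.75, 2.5 N to draw it down from the stop. The hinge has hardly any friction.
- lid_hinge (a point): Middle of the hinge axis: 123 mm from the bin's origin along the bin's +x, 123 mm above the bench; the axis runs along the bin's y. Its frame turns with the lid: -x points along the lid to its front edge, +z out of its outer face (up when shut).
- lid_bar (a point): Middle of the handle's round grip bar, on the bar's axis; turns with the lid. In the lid's frame 190 mm from the hinge axis to the front and 45 mm out along z: at lid angle q it is 190 cos q - 45 sin q in front of the hinge axis (along the bin's -x) and 190 sin q + 45 cos q above it (mm). Height above the bench: 168 mm shut, 300 mm at balance, 317 mm fully open.
- bin_lid: The lid (origin on the hinge axis, frame turning with it) with a handle on its outer face: round steel bar 12 mm thick, 110 mm long, parallel to the hinge, on two 10 mm posts at its ends, its axis 42 mm clear of the sheet. The lid is 5 mm thick, 288 mm wide and reaches 52 mm past the bar. A vertical gripper can pinch the bar from above at any angle; the bar turns between its fingers.
- offcut_thick: Rough offcut of white marble, about 52 x 36 x 32 mm, 110 g: two sawn upright sides, parallel, 36 mm apart (along its y, -18 to +18), broken ends and top. Origin in its middle, 16 mm above the bench; x is its long way, z up.
- offcut_wedge: Rough wedge-shaped offcut of white marble, about 63 x 30 x 28 mm, 90 g: two sawn upright sides, parallel, 30 mm apart (along its y, -15 to +15), high at its -x end, thin at its +x end. Origin in its middle, 14 mm above the bench; x is its long way, z up.
- finial: Finished work, leave it: turned marble finial, 40 mm across, 56 mm high, standing. Origin: centre of its foot.
- rosette: Finished work, leave it: carved marble rosette, a disc 56 mm across and 23 mm high. Origin: centre of its underside.
- whetstone: Leave it: dark grey whetstone, 60 x 30 x 20 mm. Origin: centre of its underside.
- mallet: Leave it: round carver's mallet lying on the bench, 207 mm long (along its x), iron head 72 mm across. Origin: at the end of its wooden grip.
- point_chisel: Leave it: point chisel lying down, 200 mm long along its x, shank 14 mm. Origin: underside, mid-length.
- claw_chisel: Leave it: claw chisel lying down, about 205 mm long along its x, shank 14 mm. Origin: underside, mid-length.
- mixing_bowl: Leave it: black rubber mixing bowl, 130 mm across, 60 mm high. Origin: centre of its underside.
- bench_brush: Leave it: wooden bench brush lying along its x. Origin: its underside.

How it is judged:
On the way, in this order (a step that is already met when the one before it is completed fails the run):
1. the lid is raised past its balance point and carried fully open (above 1.15 rad) (value of joint lid_angle above 1.15 rad), for 0.3 s.
2. both offcuts lie in the bin (x of offcut_thick in the frame of bin_floor between -0.11 and 0.11 m and y of offcut_thick in the frame of bin_floor between -0.135 and 0.135 m and z of offcut_thick in the frame of bin_floor between -0.005 and 0.085 m and x of offcut_wedge in the frame of bin_floor between -0.11 and 0.11 m and y of offcut_wedge in the frame of bin_floor between -0.135 and 0.135 m and z of offcut_wedge in the frame of bin_floor between -0.005 and 0.085 m), for 0.2 s.
At the end, for the whole second after the job is handed in: The fingers hold the lid by its handle (grasp point within 65 mm of the middle of the bar), still, between 0.57 and 0.86 rad, that is just below its balance point at 0.90 rad (the handle 4 to 37 mm lower than at balance), and both offcuts lie at rest in the bin. The program ends while holding (all of step 2 and value of joint lid_angle between 0.57 and 0.86 rad and velocity of joint lid_angle between -0.1 and 0.1 rad/s and contact force between the fingers and bin_lid above 0.2 N and distance between the grasp point and lid_bar below 0.065 m and linear speed of each of offcut_thick, offcut_wedge below 0.03 m/s); the arm keeps its last pose, push and grip.
It fails at once if the lid slams shut (arrives faster than 2 rad/s) (value of joint lid_angle below 0.1 rad and velocity of joint lid_angle below -2 rad/s).
It fails at once if a finished carving (finial, rosette) is moved more than 3 cm or knocked over (distance of any of finial, rosette from where it was at the start of the episode above 0.03 m or angle between any of finial, rosette's own z axis and vertical above 0.5 rad).
It fails at once if a tool (whetstone, mallet, chisels, bowl, brush) is moved more than 3 cm (distance of any of whetstone, mallet, point_chisel, claw_chisel, mixing_bowl, bench_brush from where it was at the start of the episode above 0.03 m).
It also fails if it takes over 72 s, if anything falls off the work surface, if the arm or the gripper's body presses on something with over 40 N, if the wrist force passes 120 N, or if a joint passes its speed limit or range.

## Working session

There is one attempt and no reset: what is moved stays moved. The work goes in short steps, Python scripts to look and compute and a shell command to move; the robot and the scene stay as the last step left them, time stands still between calls to the robot, and variables do not carry over. Pictures are saved under pics/ and viewed, and the job is handed in when it is done.

```bash
mkdir -p pics; ls
cat > h.py <<'E'
import numpy as np, cv2
from scipy.spatial.transform import Rotation as R
from rig import bot
def st():
    s=bot.sense(); return s
def pts(cam,depth,mask,pose=None):
    c=bot.get_calibration(cam); K=np.array(c["mtx"])
    v,u=np.nonzero(mask&(depth>0)); d=depth[v,u]
    P=np.c_[(u-K[0,2])/K[0,0]*d,(v-K[1,2])/K[1,1]*d,d]
    if cam=="wrist":
        T=np.array(c["tool_from_camera"]); P=P@T[:3,:3].T+T[:3,3]
        s=pose; return P@R.from_rotvec(s["orientation"]).as_matrix().T+np.array(s["position"])
    A=np.array(c["attitude"]); 
    A=R.from_rotvec(A.ravel()).as_matrix() if A.size==3 else A
    return P@A.T+np.array(c["eye"])
E
python3 - <<'E'
from h import *
s=st(); print(s)
for c in ("scene","top","wrist"):
    p,d=bot.camera(c); cv2.imwrite(f"pics/{c}0.png",p); np.save(f"{c}0.npy",d); print(c,bot.get_calibration(c))
E
```

```text
pics
{'time_s': 0.0, 'qpos': array([ 1.043379  ,  0.43522772,  0.02497177,  1.57409098, -0.01159595,
        1.13400002, -0.07513419]), 'joint_velocities': array([-1.53554252e-03,  9.66203236e-04, -1.34737925e-03,  8.39261142e-05,
       -1.21897580e-03,  1.00515638e-03,  3.78043175e-04]), 'joint_torque': array([-3.07123109e-04, -6.70471859e+01,  1.02481708e+00, -3.16215491e+01,
        1.54145993e-02,  1.23119357e-02, -6.40439339e-05]), 'position': array([ 0.25734785, -0.56903067,  0.24452537]), 'orientation': array([-1.37995345,  0.89197619, -0.88967202]), 'wrist_force': array([ 0.73698392, -0.38677205,  0.88687711]), 'ft_torque': array([ 0.02999766, -0.00556836, -0.03386296]), 'width': 0.0853145180961964}
scene {'mtx': array([[391.19197641,   0.        , 316.65358026],
       [  0.        , 391.19197641, 197.7982663 ],
       [  0.        ,   0.        ,   1.        ]]), 'eye': array([ 0.94952393, -0.5865445 ,  1.09636125]), 'attitude': array([-2.41795527, -0.70868392,  0.23203564])}
top {'mtx': array([[394.9840307 ,   0.        , 323.51457751],
       [  0.        , 394.9840307 , 193.84495116],
       [  0.        ,   0.        ,   1.        ]]), 'eye': array([0.27935018, 0.01673563, 1.60009606]), 'attitude': array([-2.11981887,  2.13277065, -0.2342805 ])}
wrist {'mtx': array([[297.15676056,   0.        , 317.72035658],
       [  0.        , 297.15676056, 202.21182043],
       [  0.        ,   0.        ,   1.        ]]), 'tool_from_camera': array([[ 9.99999860e-01, -9.23377552e-05,  5.20215428e-04,
        -1.19863820e-03],
       [-5.23898380e-04, -3.00794880e-01,  9.53688715e-01,
        -1.28084002e-01],
       [ 6.84166619e-05, -9.53688855e-01, -3.00794886e-01,
         7.64815859e-02],
       [ 0.00000000e+00,  0.00000000e+00,  0.00000000e+00,
         1.00000000e+00]])}
```

View pics/scene0.png

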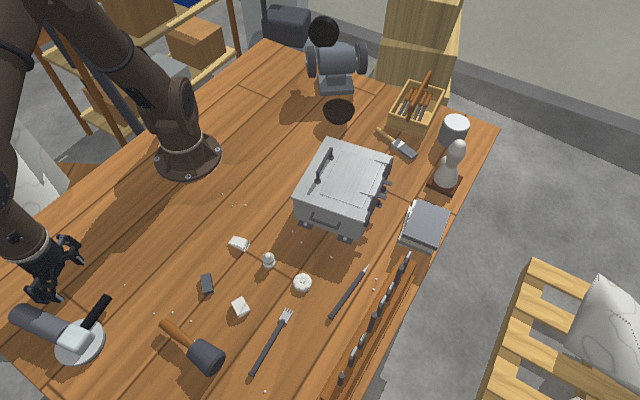

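View pics/top0.png

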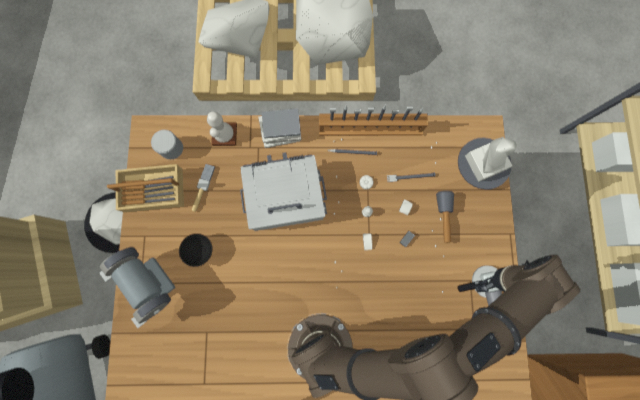

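Run:
```python
from h import *
s=st(); M=R.from_rotvec(s["orientation"]).as_matrix(); print(M.round(3))
for c in ("top","scene"):
  p,d=bot.camera(c)
  for l in ("offcut_thick","offcut_wedge","bin_lid","lid_bar","chip_bin","finial","rosette","whetstone","mallet","point_chisel","claw_chisel","mixing_bowl","bench_brush"):
    r=bot.silhouettes(l,c)
    for q in r[:2]:
        P=pts(c,d,q["pixels"])
        if len(P)==0: print(c,l,q["conf"],"nopts");continue
        hi=P[P[:,2]>np.percentile(P[:,2],50)-.004]
        print(c,l,round(q["conf"],2),np.round(q["extent"]),"min",np.percentile(P,2,0).round(3),"max",np.percentile(P,98,0).round(3),"med",np.median(P,0).round(3))
        if l.startswith("off"):
            print(cv2.minAreaRect(P[P[:,2]>.006][:,:2].astype(np.float32)*1000))
```

```text
[[ 0.412 -0.001  0.911]
 [-0.911  0.001  0.412]
 [-0.001 -1.    -0.   ]]
top offcut_thick 0.62 [403. 198. 410. 218.] min [ 0.521 -0.37   0.012] max [ 0.569 -0.33   0.038] med [ 0.543 -0.349  0.029]
((543.2201538085938, -350.86993408203125), (36.54805374145508, 46.55598449707031), 61.673583984375)
top offcut_wedge 0.54 [240. 152. 326. 230.] min [ 0.465 -0.002  0.089] max [0.714 0.285 0.168] med [0.583 0.142 0.127]
((604.0127563476562, 140.5021514892578), (273.5182800292969, 300.6190490722656), 9.437119483947754)
top offcut_wedge 0.42 [362. 234. 372. 247.] min [ 0.374 -0.213 -0.005] max [ 0.436 -0.175  0.033] med [ 0.402 -0.19   0.02 ]
((405.46868896484375, -190.7301483154297), (64.30386352539062, 31.760953903198242), 0.9237828850746155)
top bin_lid 0.93 [240. 154. 324. 231.] min [0.466 0.002 0.12 ] max [0.711 0.284 0.168] med [0.584 0.143 0.127]
top lid_bar 0.93 [242. 152. 327. 227.] min [0.466 0.002 0.12 ] max [0.714 0.284 0.168] med [0.584 0.142 0.127]
top chip_bin 0.7 [239. 152. 329. 231.] min [ 0.461 -0.01   0.004] max [0.722 0.288 0.149] med [0.587 0.141 0.127]
top rosette 0.63 [
[... 2363 characters left out ...]
. 214. 297.] min [ 0.387 -0.379  0.004] max [ 0.443 -0.328  0.024] med [ 0.417 -0.354  0.02 ]
scene mallet 0.83 [161. 320. 223. 380.] min [ 0.404 -0.542  0.003] max [ 0.6   -0.481  0.069] med [ 0.548 -0.511  0.052]
scene point_chisel 0.76 [328. 271. 367. 317.] min [ 0.77  -0.242  0.009] max [ 0.789 -0.062  0.019] med [ 0.78  -0.179  0.014]
scene claw_chisel 0.62 [252. 308. 296. 375.] min [ 0.654 -0.479  0.002] max [ 0.685 -0.285  0.019] med [ 0.673 -0.375  0.013]
scene mixing_bowl 0.78 [324.  98. 353. 123.] min [0.312 0.417 0.006] max [0.429 0.537 0.063] med [0.36  0.501 0.038]
scene bench_brush 0.8 [373. 127. 419. 159.] min [0.54  0.435 0.001] max [0.721 0.503 0.024] med [0.658 0.466 0.018]
```

Run:
```python
from h import *
for c in ("top","scene"):
    d=np.load(c+"0.npy"); P=pts(c,d,np.ones(d.shape,bool))
    roi=(P[:,0]>.42)&(P[:,0]<.76)&(P[:,1]>-.06)&(P[:,1]<.34)
    L=P[roi&(P[:,2]>.12)&(P[:,2]<.135)]
    r=cv2.minAreaRect(L[:,:2].astype(np.float32)*1000); print(c,"lid",r)
    B=P[roi&(P[:,2]>.155)&(P[:,2]<.185)]
    m=B.mean(0); u,s,v=np.linalg.svd(B[:,:2]-m[:2]); print("bar",len(B),m.round(4),np.degrees(np.arctan2(v[0,1],v[0,0])),B.min(0).round(3),B.max(0).round(3), np.percentile(B[:,2],90))
```

```text
top lid ((603.9384155273438, 145.53314208984375), (274.48809814453125, 290.3174133300781), 9.251263618469238)
bar 106 [0.5209 0.1323 0.1726] -81.11721601439255 [0.507 0.072 0.164] [0.533 0.189 0.179] 0.17648043547738923
scene lid ((600.0591430664062, 144.98538208007812), (273.9925537109375, 295.56170654296875), 9.853214263916016)
bar 120 [0.5208 0.1254 0.172 ] -80.89321406791038 [0.506 0.071 0.155] [0.533 0.187 0.178] 0.17637243920261533
```

```bash
python3 -m creep '[{"ry":-1,"gripper":0.5},{"ry":-1,"gripper":0.5},{"ry":-1,"gripper":0.5},{"ry":-1,"gripper":0.5},{"ry":-1,"gripper":0.5}]' 40
python3 -m creep '[{"ry":-1,"gripper":0.5},{"ry":-1,"gripper":0.5},{"ry":-1,"gripper":0.5},{"ry":-1,"gripper":0.5},{"ry":-1,"gripper":0.5}]'
python3 -m creep '[{"ry":-1,"gripper":0.5},{"ry":-1,"gripper":0.5},{"ry":-1,"gripper":0.5},{"ry":-1,"gripper":0.5},{"ry":-1,"gripper":0.5}]'
python3 -m creep '[{"ry":-1,"gripper":0.5},{"ry":-1,"gripper":0.5},{"ry":-1,"gripper":0.5},{"ry":-0.75,"gripper":0.5},{"gripper":0.5}]'
cat >> h.py <<'E'
def goto(x,y,z,yaw=None):
    s=st(); M=R.from_rotvec(s["orientation"]).as_matrix(); p=np.array(s["position"])
    d=M.T@(np.array([x,y,z])-p)/.04
    ya=np.degrees(np.arctan2(M[1,0],M[0,0]))
    print("t",round(s["time_s"],2),"pos",p.round(4),"yaw",ya.round(2),"tilt",np.degrees(np.arccos(-M[2,1])).round(2),"units tool xyz",d.round(2),"F",np.round(s["wrist_force"],1),"w",round(s["width"],4),"q",np.round(s["qpos"],2), "ry units",None if yaw is None else -(((yaw-ya+180)%360)-180)/4)
    # upright correction
    up=M[:,1]; e=np.cross(up,[0,0,-1]); print("upright fix rvec tool units",(M.T@e/np.radians(4)).round(2))
E
python3 -c "
from h import *
goto(.521,.131,.25,9.2)"
```

```text
t 1.55 pos [ 0.2576 -0.5695  0.2453] yaw -65.67 tilt 0.0 units tool xyz [-13.24  -0.12  13.22] F [ 0.4 -0.4 -0.2] w 0.0855 q [ 1.04  0.43  0.03  1.57 -0.01  1.13 -0.08] ry units -18.717073860747142
upright fix rvec tool units [-0. -0.  0.]schema error: expected keys x, y, z, rx, ry, rz, gripper
schema error: expected keys x, y, z, rx, ry, rz, gripper
schema error: expected keys x, y, z, rx, ry, rz, gripper
schema error: expected keys x, y, z, rx, ry, rz, gripper
```

```bash
python3 -m creep '[{"x":-0.7,"y":0,"z":0.7,"rx":0,"ry":-1,"rz":0,"gripper":0.5},{"x":-0.66,"y":0,"z":0.75,"rx":0,"ry":-1,"rz":0,"gripper":0.5},{"x":-0.6,"y":0,"z":0.8,"rx":0,"ry":-1,"rz":0,"gripper":0.5},{"x":-0.54,"y":0,"z":0.84,"rx":0,"ry":-1,"rz":0,"gripper":0.5},{"x":-0.48,"y":0,"z":0.87,"rx":0,"ry":-1,"rz":0,"gripper":0.5}]' 40
python3 -m creep '[{"x":-0.42,"y":0,"z":0.91,"rx":0,"ry":-1,"rz":0,"gripper":0.5},{"x":-0.36,"y":0,"z":0.93,"rx":0,"ry":-1,"rz":0,"gripper":0.5},{"x":-0.29,"y":0,"z":0.96,"rx":0,"ry":-1,"rz":0,"gripper":0.5},{"x":-0.22,"y":0,"z":0.97,"rx":0,"ry":-1,"rz":0,"gripper":0.5},{"x":-0.16,"y":0,"z":0.98,"rx":0,"ry":-1,"rz":0,"gripper":0.5}]'
python3 -c "
from h import *
goto(.521,.131,.25,9.2)"
```

```text
time_s: 1.97
position: [0.3283, -0.3813, 0.2455]
orientation: [-1.481, 0.62, -0.621]
wrist_force: [1.3, 0.3, 0.7]
width: 0.0426
time_s: 2.38
position: [0.3989, -0.1946, 0.2457]
orientation: [-1.543, 0.348, -0.349]
wrist_force: [1.4, -0.8, 0.6]
width: 0.0424
t 2.38 pos [ 0.3989 -0.1946  0.2457] yaw -25.48 tilt 0.06 units tool xyz [-0.75 -0.11  8.66] F [ 1.4 -0.8  0.6] w 0.0424 q [ 0.61  0.16 -0.32  1.97  0.06  1.02 -0.18] ry units -8.669132014566607
upright fix rvec tool units [0.   0.   0.01]
```

```bash
python3 -m creep '[{"x":-0.09,"y":0,"z":1,"rx":0,"ry":-1,"rz":0,"gripper":0.5},{"x":-0.02,"y":0,"z":1,"rx":0,"ry":-1,"rz":0,"gripper":0.5},{"x":0.05,"y":0,"z":1,"rx":0,"ry":-1,"rz":0,"gripper":0.5},{"x":0.12,"y":0,"z":0.99,"rx":0,"ry":-1,"rz":0,"gripper":0.5},{"x":0.19,"y":0,"z":0.98,"rx":0,"ry":-1,"rz":0,"gripper":0.5}]' 40
python3 -m creep '[{"x":0.26,"y":0,"z":0.97,"rx":0,"ry":-1,"rz":0,"gripper":0.5},{"x":0.33,"y":0,"z":0.95,"rx":0,"ry":-1,"rz":0,"gripper":0.5},{"x":0.39,"y":0,"z":0.92,"rx":0,"ry":-1,"rz":0,"gripper":0.5},{"x":0.3,"y":0,"z":0.55,"rx":0,"ry":-0.7,"rz":0,"gripper":0.5},{"x":0,"y":0,"z":0,"rx":0,"ry":0,"rz":0,"gripper":0.5}]'
python3 - <<'E'
from h import *
goto(.521,.131,.164,9.2)
s=st(); p,d=bot.camera("wrist"); cv2.imwrite("pics/w1.png",p)
P=pts("wrist",d,np.ones(d.shape,bool),s)
L=P[(abs(P[:,0]-.52)<.05)&(abs(P[:,1]-.13)<.09)]
B=L[(L[:,2]>.155)&(L[:,2]<.185)]
print(len(B),B.mean(0),B.min(0),B.max(0))
E
```

```text
time_s: 2.8
position: [0.4692, -0.0072, 0.2457]
orientation: [-1.57, 0.074, -0.076]
wrist_force: [1.1, 0.4, -0.6]
width: 0.043
time_s: 3.22
position: [0.5218, 0.1332, 0.2456]
orientation: [-1.563, -0.134, 0.132]
wrist_force: [0.3, -0.6, -0.2]
width: 0.0429
t 3.22 pos [0.5218 0.1332 0.2456] yaw 9.7 tilt 0.25 units tool xyz [-0.03  2.04 -0.06] F [ 0.3 -0.6 -0.2] w 0.0429 q [ 0.1   0.36 -0.59  1.75  0.22  1.1  -0.39] ry units 0.12496277708380177
upright fix rvec tool units [-0.06 -0.    0.03]
2470 [0.51837247 0.13886971 0.17215856] [0.50467479 0.07358635 0.15511908] [0.53398429 0.19251182 0.17515654]
```

View pics/w1.png

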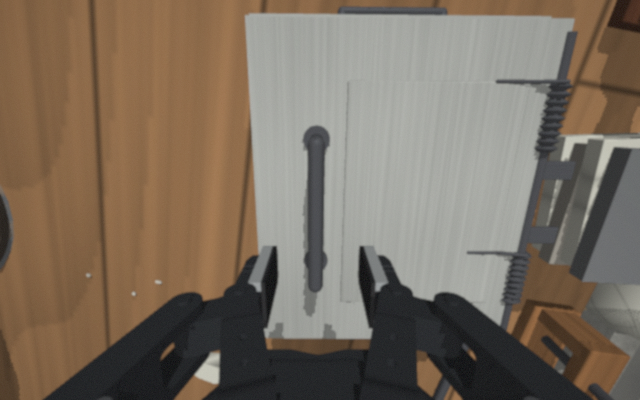

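```bash
python3 -m creep '[{"x":0,"y":0.7,"z":0,"rx":0,"ry":0,"rz":0,"gripper":0.5},{"x":-0.03,"y":0.7,"z":0,"rx":0,"ry":0.1,"rz":0,"gripper":0.5},{"x":0,"y":0.6,"z":0,"rx":0,"ry":0,"rz":0,"gripper":0.5},{"x":0,"y":0,"z":0,"rx":0,"ry":0,"rz":0,"gripper":0},{"x":0,"y":0,"z":0,"rx":0,"ry":0,"rz":0,"gripper":0}]' 30
python3 -m creep '[{"x":0,"y":0,"z":0,"rx":0,"ry":0,"rz":0,"gripper":0},{"x":0,"y":0,"z":0,"rx":0,"ry":0,"rz":0,"gripper":0},{"x":0,"y":0,"z":0,"rx":0,"ry":0,"rz":0,"gripper":0},{"x":0,"y":0,"z":0,"rx":0,"ry":0,"rz":0,"gripper":0},{"x":0,"y":0,"z":0,"rx":0,"ry":0,"rz":0,"gripper":0}]' 30
python3 - <<'E'
from h import *
goto(.521,.131,.164,9.2)
q0=0
def f(q): return np.array([190*np.cos(q)-45*np.sin(q),190*np.sin(q)+45*np.cos(q)])
for q in np.arange(0,1.3,.1):
    d=f(q)-f(0); print(round(q,2),"tool x",(-d[0]/40).round(2),"tool y",(-d[1]/40).round(2))
E
```

```text
time_s: 3.68
position: [0.519, 0.1253, 0.1649]
orientation: [-1.568, -0.117, 0.121]
wrist_force: [0.4, 0.3, 0.3]
width: 0.0196
time_s: 4.1
position: [0.5217, 0.126, 0.1672]
orientation: [-1.568, -0.122, 0.115]
wrist_force: [5.3, -1.7, -4.7]
width: 0.0113
t 4.1 pos [0.5217 0.126  0.1672] yaw 8.66 tilt 0.25 units tool xyz [0.   0.08 0.13] F [ 5.3 -1.7 -4.7] w 0.0113 q [ 0.08  0.43 -0.56  1.85  0.28  0.93 -0.46] ry units -0.13616625951267025
upright fix rvec tool units [0.01 0.   0.06]
0.0 tool x -0.0 tool y -0.0
0.1 tool x 0.14 tool y -0.47
0.2 tool x 0.32 tool y -0.92
0.3 tool x 0.54 tool y -1.35
0.4 tool x 0.81 tool y -1.76
0.5 tool x 1.12 tool y -2.14
0.6 tool x 1.46 tool y -2.49
0.7 tool x 1.84 tool y -2.8
0.8 tool x 2.25 tool y -3.07
0.9 tool x 2.68 tool y -3.3
1.0 tool x 3.13 tool y -3.48
1.1 tool x 3.6 tool y -3.62
1.2 tool x 4.08 tool y -3.71
```

```bash
python3 -m creep '[{"x":0.14,"y":-0.47,"z":0,"rx":0,"ry":0,"rz":0,"gripper":0},{"x":0.18,"y":-0.45,"z":0,"rx":0,"ry":0,"rz":0,"gripper":0},{"x":0.22,"y":-0.43,"z":0,"rx":0,"ry":0,"rz":0,"gripper":0},{"x":0.27,"y":-0.41,"z":0,"rx":0,"ry":0,"rz":0,"gripper":0},{"x":0.31,"y":-0.38,"z":0,"rx":0,"ry":0,"rz":0,"gripper":0}]' 30
python3 -c "
from h import *
goto(.521,.131,.164,9.2)"
```

```text
time_s: 4.52
position: [0.5654, 0.1331, 0.2536]
orientation: [-1.567, -0.122, 0.116]
wrist_force: [9.6, 2.4, -14.3]
width: 0.011
t 4.52 pos [0.5654 0.1331 0.2536] yaw 8.69 tilt 0.21 units tool xyz [-1.11  2.24  0.12] F [  9.6   2.4 -14.3] w 0.011 q [ 0.08  0.42 -0.56  1.64  0.24  1.15 -0.39] ry units -0.12789278629900025
upright fix rvec tool units [-0.    0.    0.05]
```

```bash
python3 -m creep '[{"x":0.34,"y":-0.35,"z":0,"rx":0,"ry":0,"rz":0,"gripper":0},{"x":0.38,"y":-0.31,"z":0,"rx":0,"ry":0,"rz":0,"gripper":0},{"x":0.41,"y":-0.27,"z":0,"rx":0,"ry":0,"rz":0,"gripper":0},{"x":0.43,"y":-0.23,"z":0,"rx":0,"ry":0,"rz":0,"gripper":0},{"x":0.45,"y":-0.18,"z":0,"rx":0,"ry":0,"rz":0,"gripper":0}]' 30
python3 -c "
from h import *
goto(.521,.131,.164,9.2)"
```

```text
time_s: 4.93
position: [0.6438, 0.1458, 0.3083]
orientation: [-1.567, -0.122, 0.118]
wrist_force: [-1.8, 0.7, 6.6]
width: 0.0108
t 4.93 pos [0.6438 0.1458 0.3083] yaw 8.73 tilt 0.14 units tool xyz [-3.1  3.6  0.1] F [-1.8  0.7  6.6] w 0.0108 q [ 0.03  0.51 -0.54  1.35  0.26  1.35 -0.36] ry units -0.11692792729711954
upright fix rvec tool units [-0.01 -0.    0.03]
```

```bash
python3 -m creep '[{"x":0.47,"y":-0.14,"z":0,"rx":0,"ry":0,"rz":0,"gripper":0},{"x":0.48,"y":-0.09,"z":0,"rx":0,"ry":0,"rz":0,"gripper":0},{"x":0.2,"y":-0.03,"z":0,"rx":0,"ry":0,"rz":0,"gripper":0},{"x":0,"y":0,"z":0,"rx":0,"ry":0,"rz":0,"gripper":0.4},{"x":0,"y":0,"z":0,"rx":0,"ry":0,"rz":0,"gripper":0.4}]' 30
python3 -m creep '[{"x":0,"y":0,"z":0,"rx":0,"ry":0,"rz":0,"gripper":0.4},{"x":0,"y":0,"z":0,"rx":0,"ry":0,"rz":0,"gripper":0.4},{"x":0,"y":0,"z":0,"rx":0,"ry":0,"rz":0,"gripper":0.4},{"x":0,"y":-0.5,"z":0,"rx":0,"ry":0,"rz":0,"gripper":0.4},{"x":0,"y":-1,"z":0,"rx":0,"ry":0,"rz":0,"gripper":0.4}]' 30
python3 - <<'E'
from h import *
goto(.521,.131,.164,9.2)
p,d=bot.camera("scene"); cv2.imwrite("pics/s2.png",p)
E
```

```text
time_s: 5.35
position: [0.6889, 0.1525, 0.3163]
orientation: [-1.567, -0.12, 0.119]
wrist_force: [-0.0, 0.0, -0.1]
width: 0.0333
time_s: 5.77
position: [0.687, 0.1511, 0.3705]
orientation: [-1.57, -0.113, 0.127]
wrist_force: [1.2, -0.2, -0.3]
width: 0.0341
t 5.77 pos [0.687  0.1511 0.3705] yaw 8.74 tilt 0.53 units tool xyz [-4.13  5.2   0.15] F [ 1.2 -0.2 -0.3] w 0.0341 q [-0.02  0.57 -0.52  1.09  0.27  1.55 -0.33] ry units -0.11421789956037287
upright fix rvec tool units [ 0.03 -0.   -0.13]
```

View pics/s2.png

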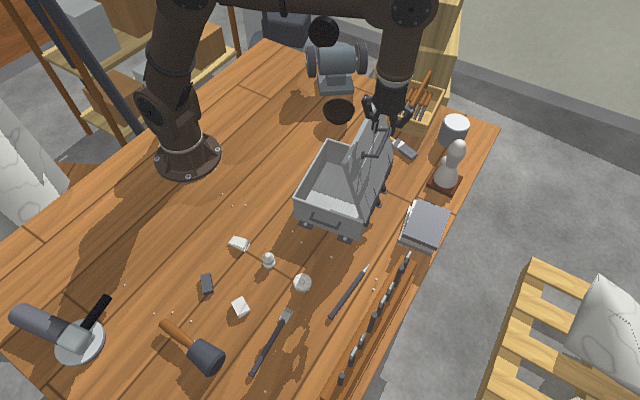

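```bash
python3 -m creep '[{"x":0,"y":-0.8,"z":0,"rx":0,"ry":1,"rz":0,"gripper":0.75},{"x":0,"y":-0.8,"z":0,"rx":0,"ry":1,"rz":0,"gripper":0.75},{"x":-0.6,"y":0,"z":-0.71,"rx":0,"ry":1,"rz":0,"gripper":0.75},{"x":-0.55,"y":0,"z":-0.75,"rx":0,"ry":1,"rz":0,"gripper":0.75},{"x":-0.49,"y":0,"z":-0.78,"rx":0,"ry":1,"rz":0,"gripper":0.75}]' 40
python3 -m creep '[{"x":-0.44,"y":0,"z":-0.81,"rx":0,"ry":1,"rz":0,"gripper":0.75},{"x":-0.38,"y":0,"z":-0.84,"rx":0,"ry":1,"rz":0,"gripper":0.75},{"x":-0.32,"y":0.2,"z":-0.87,"rx":0,"ry":1,"rz":0,"gripper":0.75},{"x":-0.26,"y":0.2,"z":-0.89,"rx":0,"ry":1,"rz":0,"gripper":0.75},{"x":-0.2,"y":0.2,"z":-0.9,"rx":0,"ry":1,"rz":0,"gripper":0.75}]'
python3 -c "
from h import *
goto(.4045,-.192,.25,-87)"
```

```text
time_s: 6.23
position: [0.6173, 0.0664, 0.4394]
orientation: [-1.564, 0.155, -0.157]
wrist_force: [0.5, -1.5, -0.4]
width: 0.0642
time_s: 6.65
position: [0.4985, -0.0769, 0.415]
orientation: [-1.528, 0.43, -0.432]
wrist_force: [0.0, -0.4, 0.3]
width: 0.0642
t 6.65 pos [ 0.4985 -0.0769  0.415 ] yaw -31.49 tilt 0.08 units tool xyz [-0.51  4.12 -3.68] F [ 0.  -0.4  0.3] w 0.0642 q [ 0.36  0.17 -0.37  1.54  0.06  1.44 -0.57] ry units 13.87836440967795
upright fix rvec tool units [-0.    0.    0.02]
```

```bash
python3 -m creep '[{"x":-0.13,"y":0.2,"z":-0.91,"rx":0,"ry":1,"rz":0,"gripper":0.75},{"x":-0.07,"y":0.2,"z":-0.92,"rx":0,"ry":1,"rz":0,"gripper":0.75},{"x":0,"y":0.2,"z":-0.92,"rx":0,"ry":1,"rz":0,"gripper":0.75},{"x":0.06,"y":0.2,"z":-0.92,"rx":0,"ry":1,"rz":0,"gripper":0.75},{"x":0,"y":0.8,"z":0,"rx":0,"ry":1,"rz":0,"gripper":0.75}]'
python3 -m creep '[{"x":0,"y":0.8,"z":0,"rx":0,"ry":1,"rz":0,"gripper":0.75},{"x":0,"y":0.8,"z":0,"rx":0,"ry":1,"rz":0,"gripper":0.75},{"x":0,"y":0.8,"z":0,"rx":0,"ry":1,"rz":0,"gripper":0.75},{"x":0,"y":0.4,"z":0,"rx":0,"ry":1,"rz":0,"gripper":0.75},{"x":0,"y":0,"z":0,"rx":0,"ry":1,"rz":0,"gripper":0.75}]'
cat > look.py <<'E'
from h import *
import sys
l,cx,cy=sys.argv[1],float(sys.argv[2]),float(sys.argv[3])
s=st(); p,d=bot.camera("wrist"); cv2.imwrite("pics/w_%s_%.0f.png"%(l,s["time_s"]*100),p); print("pics/w_%s_%.0f.png"%(l,s["time_s"]*100))
P=pts("wrist",d,np.ones(d.shape,bool),s)
B=P[(np.hypot(P[:,0]-cx,P[:,1]-cy)<.05)&(P[:,2]>.008)&(P[:,2]<.045)]
r=cv2.minAreaRect(B[:,:2].astype(np.float32)*1000); print("depth rect",r,len(B))
for q in bot.silhouettes(l,"wrist")[:2]:
    Q=pts("wrist",d,q["pixels"],s); Q=Q[Q[:,2]>.008]
    if len(Q)<20: continue
    r=cv2.minAreaRect(Q[:,:2].astype(np.float32)*1000); print("net",round(q["conf"],2),r,len(Q))
    c=np.array(r[0])/1000; a=np.radians(r[2]); 
    for nm,ax,L in(("w",np.array([np.cos(a),np.sin(a)]),r[1][0]),("h",np.array([-np.sin(a),np.cos(a)]),r[1][1])):
        t=(Q[:,:2]-c)@ax
        print(nm,L,ax.round(2),[(round(float(lo),3),round(float(np.percentile(Q[(t>=lo)&(t<lo+.01),2],70)),4)) for lo in np.arange(-.03,.03,.01) if ((t>=lo)&(t<lo+.01)).sum()>5])
goto(cx,cy,.02)
E
python3 look.py offcut_wedge .4045 -.192
```

```text
time_s: 7.07
position: [0.4038, -0.196, 0.3543]
orientation: [-1.455, 0.702, -0.715]
wrist_force: [0.2, -0.5, 0.8]
width: 0.0639
time_s: 7.48
position: [0.4041, -0.1887, 0.2356]
orientation: [-1.347, 0.972, -0.964]
wrist_force: [0.3, 1.0, 0.5]
width: 0.064
pics/w_offcut_wedge_748.png
depth rect ((403.46319580078125, -191.07562255859375), (63.79939270019531, 30.212093353271484), 4.628742218017578) 1289
net 0.89 ((403.4756164550781, -191.0844268798828), (63.80598068237305, 30.203489303588867), 4.670262336730957) 1274
w 63.80598068237305 [1.   0.08] [(-0.03, 0.0127), (-0.02, 0.0177), (-0.01, 0.0216), (0.0, 0.0248), (0.01, 0.0274), (0.02, 0.0267)]
h 30.203489303588867 [-0.08  1.  ] [(-0.02, 0.0258), (-0.01, 0.0255), (0.0, 0.0256), (0.01, 0.0259)]
t 7.58 pos [ 0.406  -0.1891  0.2385] yaw -71.34 tilt 0.06 units tool xyz [ 0.06  5.46 -0.05] F [-0.9 -0.1 -0.5] w 0.0643 q [ 0.51  0.17 -0.22  1.98  0.04  1.   -0.98] ry units None
upright fix rvec tool units [ 0.01  0.   -0.01]
```

```bash
python3 -m creep '[{"x":0,"y":0.9,"z":0,"rx":0,"ry":1,"rz":0,"gripper":0.75},{"x":0,"y":1,"z":0,"rx":0,"ry":1,"rz":0,"gripper":0.75},{"x":0,"y":1,"z":0,"rx":0,"ry":1,"rz":0,"gripper":0.75},{"x":0,"y":0.6,"z":0,"rx":0,"ry":0.5,"rz":0,"gripper":0.75},{"x":0.05,"y":0,"z":0.13,"rx":0,"ry":0,"rz":0,"gripper":0.75}]'
python3 look.py offcut_wedge .4115 -.1905
```

```text
time_s: 8.0
position: [0.4089, -0.19, 0.0957]
orientation: [-1.25, 1.153, -1.143]
wrist_force: [-0.9, 1.0, 0.1]
width: 0.064
pics/w_offcut_wedge_800.png
depth rect ((403.6506042480469, -190.88958740234375), (63.518062591552734, 30.03898811340332), 4.475649833679199) 3088
net 0.6 ((403.5970458984375, -190.86355590820312), (63.44878387451172, 30.01157569885254), 4.146329402923584) 3081
w 63.44878387451172 [1.   0.07] [(-0.03, 0.0125), (-0.02, 0.0178), (-0.01, 0.0214), (0.0, 0.0245), (0.01, 0.0272), (0.02, 0.0266)]
h 30.01157569885254 [-0.07  1.  ] [(-0.02, 0.0258), (-0.01, 0.0257), (0.0, 0.0259), (0.01, 0.0257)]
net 0.28 ((412.7857666015625, -350.0953369140625), (31.524106979370117, 60.068580627441406), 49.795345306396484) 3855
w 31.524106979370117 [0.65 0.76] [(-0.02, 0.0198), (-0.01, 0.0199), (0.0, 0.0198), (0.01, 0.0191)]
h 60.068580627441406 [-0.76  0.65] [(-0.03, 0.0197), (-0.02, 0.0197), (-0.01, 0.0197), (0.0, 0.0198), (0.01, 0.0197), (0.02, 0.0196)]
t 8.1 pos [ 0.4135 -0.1913  0.0998] yaw -85.08 tilt 0.06 units tool xyz [-0.02  2.   -0.05] F [ 0.4 -0.5  0.2] w 0.064 q [ 0.45  0.37 -0.16  2.13  0.1   0.65 -1.27] ry units None
upright fix rvec tool units [-0.01 -0.    0.  ]
```

```bash
python3 -m creep '[{"x":0,"y":0.9,"z":0,"rx":0,"ry":0,"rz":0,"gripper":0.75},{"x":0,"y":0.8,"z":0,"rx":0,"ry":0,"rz":0,"gripper":0.75},{"x":0,"y":0.3,"z":0,"rx":0,"ry":0,"rz":0,"gripper":0.75},{"x":0,"y":0,"z":0,"rx":0,"ry":0,"rz":0,"gripper":0.1},{"x":0,"y":0,"z":0,"rx":0,"ry":0,"rz":0,"gripper":0.1}]' 50
python3 -m creep '[{"x":0,"y":0,"z":0,"rx":0,"ry":0,"rz":0,"gripper":0.1},{"x":0,"y":0,"z":0,"rx":0,"ry":0,"rz":0,"gripper":0.1},{"x":0,"y":0,"z":0,"rx":0,"ry":0,"rz":0,"gripper":0.1},{"x":0,"y":0,"z":0,"rx":0,"ry":0,"rz":0,"gripper":0.1},{"x":0,"y":-0.5,"z":0,"rx":0,"ry":0,"rz":0,"gripper":0.1}]' 50
python3 -c "
from h import *
goto(.557,.175,.25)"
```

```text
time_s: 8.52
position: [0.4135, -0.1915, 0.0205]
orientation: [-1.247, 1.145, -1.149]
wrist_force: [-0.3, -0.1, -0.1]
width: 0.0409
time_s: 8.93
position: [0.4118, -0.1909, 0.0389]
orientation: [-1.248, 1.148, -1.147]
wrist_force: [-0.4, 0.4, -1.1]
width: 0.0293
t 8.93 pos [ 0.4118 -0.1909  0.0389] yaw -85.23 tilt 0.04 units tool xyz [-8.82 -5.28  4.37] F [-0.4  0.4 -1.1] w 0.0293 q [ 0.43  0.47 -0.14  2.18  0.14  0.5  -1.31] ry units None
upright fix rvec tool units [ 0.01  0.   -0.  ]
```

```bash
python3 -m creep '[{"x":0,"y":-1,"z":0,"rx":0,"ry":0,"rz":0,"gripper":0.1},{"x":0,"y":-1,"z":0,"rx":0,"ry":0,"rz":0,"gripper":0.1},{"x":-0.6,"y":-0.7,"z":0.3,"rx":0,"ry":0,"rz":0,"gripper":0.1},{"x":-0.6,"y":-0.7,"z":0.3,"rx":0,"ry":0,"rz":0,"gripper":0.1},{"x":-0.6,"y":-0.7,"z":0.3,"rx":0,"ry":0,"rz":0,"gripper":0.1}]' 50
python3 -m creep '[{"x":-0.9,"y":-0.2,"z":0.4,"rx":0,"ry":0,"rz":0,"gripper":0.1},{"x":-0.9,"y":-0.2,"z":0.4,"rx":0,"ry":0,"rz":0,"gripper":0.1},{"x":-0.9,"y":0,"z":0.4,"rx":0,"ry":0,"rz":0,"gripper":0.1},{"x":-0.9,"y":0,"z":0.4,"rx":0,"ry":0,"rz":0,"gripper":0.1},{"x":-0.9,"y":0,"z":0.4,"rx":0,"ry":0,"rz":0,"gripper":0.1}]' 50
python3 -c "
from h import *
goto(.557,.175,.10)"
```

```text
time_s: 9.35
position: [0.4423, -0.1157, 0.2066]
orientation: [-1.245, 1.146, -1.151]
wrist_force: [1.2, -0.2, -1.8]
width: 0.029
time_s: 9.77
position: [0.5074, 0.0715, 0.2212]
orientation: [-1.245, 1.146, -1.15]
wrist_force: [0.9, -0.2, -0.6]
width: 0.0289
t 9.77 pos [0.5074 0.0715 0.2212] yaw -85.26 tilt 0.19 units tool xyz [-2.48  3.04  1.44] F [ 0.9 -0.2 -0.6] w 0.0289 q [ 0.01  0.3  -0.31  1.86  0.11  1.   -1.84] ry units None
upright fix rvec tool units [-0.05 -0.    0.  ]
```

```bash
python3 -m creep '[{"x":-0.83,"y":0,"z":0.48,"rx":0,"ry":0,"rz":0,"gripper":0.1},{"x":-0.83,"y":0,"z":0.48,"rx":0,"ry":0,"rz":0,"gripper":0.1},{"x":-0.83,"y":0,"z":0.48,"rx":0,"ry":0,"rz":0,"gripper":0.1},{"x":0,"y":0.9,"z":0,"rx":0,"ry":0,"rz":0,"gripper":0.1},{"x":0,"y":0.9,"z":0,"rx":0,"ry":0,"rz":0,"gripper":0.1}]' 50
python3 -m creep '[{"x":0,"y":0.8,"z":0,"rx":0,"ry":0,"rz":0,"gripper":0.1},{"x":0,"y":0.5,"z":0,"rx":0,"ry":0,"rz":0,"gripper":0.1},{"x":0,"y":0,"z":0,"rx":0,"ry":0,"rz":0,"gripper":0.1},{"x":0,"y":0,"z":0,"rx":0,"ry":0,"rz":0,"gripper":0.65},{"x":0,"y":0,"z":0,"rx":0,"ry":0,"rz":0,"gripper":0.65}]' 50
python3 -c "
from h import *
goto(.541,-.351,.25,-118)"
```

```text
time_s: 10.18
position: [0.5584, 0.1779, 0.1498]
orientation: [-1.241, 1.141, -1.146]
wrist_force: [0.2, -1.3, -1.8]
width: 0.029
time_s: 10.6
position: [0.5573, 0.1742, 0.0974]
orientation: [-1.244, 1.146, -1.149]
wrist_force: [0.6, -0.1, 0.5]
width: 0.052
t 10.6 pos [0.5573 0.1742 0.0974] yaw -85.27 tilt 0.2 units tool xyz [13.05 -3.83 -1.48] F [ 0.6 -0.1  0.5] w 0.052 q [-0.18  0.55 -0.3   1.82  0.21  0.8  -2.08] ry units 8.18359302647086
upright fix rvec tool units [-0.05 -0.   -0.01]
```

```bash
python3 -m creep '[{"x":0,"y":-0.9,"z":0,"rx":0,"ry":0,"rz":0,"gripper":0.65},{"x":0,"y":-1,"z":0,"rx":0,"ry":0,"rz":0,"gripper":0.75},{"x":0,"y":-1,"z":0,"rx":0,"ry":0,"rz":0,"gripper":0.75},{"x":0.9,"y":-0.4,"z":-0.1,"rx":0,"ry":0,"rz":0,"gripper":0.75},{"x":1,"y":0,"z":-0.11,"rx":0,"ry":0,"rz":0,"gripper":0.75}]' 50
python3 -m creep '[{"x":1,"y":0,"z":-0.11,"rx":0,"ry":0,"rz":0,"gripper":0.75},{"x":1,"y":0,"z":-0.11,"rx":0,"ry":0,"rz":0,"gripper":0.75},{"x":1,"y":0,"z":-0.11,"rx":0,"ry":0,"rz":0,"gripper":0.75},{"x":1,"y":0,"z":-0.11,"rx":0,"ry":0,"rz":0,"gripper":0.75},{"x":1,"y":0,"z":-0.11,"rx":0,"ry":0,"rz":0,"gripper":0.75}]'
python3 -m creep '[{"x":1,"y":0,"z":-0.11,"rx":0,"ry":0,"rz":0,"gripper":0.75},{"x":1,"y":0,"z":-0.11,"rx":0,"ry":0,"rz":0,"gripper":0.75},{"x":1,"y":0,"z":-0.11,"rx":0,"ry":0,"rz":0,"gripper":0.75},{"x":1,"y":0,"z":-0.11,"rx":0,"ry":0,"rz":0,"gripper":0.75},{"x":1,"y":0,"z":-0.11,"rx":0,"ry":0,"rz":0,"gripper":0.75}]'
python3 -m creep '[{"x":1,"y":0,"z":-0.1,"rx":0,"ry":0,"rz":0,"gripper":0.75},{"x":0.1,"y":0,"z":0,"rx":0,"ry":1,"rz":0,"gripper":0.75},{"x":0,"y":0,"z":0,"rx":0,"ry":1,"rz":0,"gripper":0.75},{"x":0,"y":0,"z":0,"rx":0,"ry":1,"rz":0,"gripper":0.75},{"x":0,"y":0,"z":0,"rx":0,"ry":1,"rz":0,"gripper":0.75}]'
python3 look.py offcut_thick .541 -.351
python3 -c "
from h import *
p,d=bot.camera('top');cv2.imwrite('pics/t3.png',cv2.resize(p[120:280,180:500],None,fx=2.5,fy=2.5))"
```

```text
time_s: 11.02
position: [0.5569, 0.1011, 0.2351]
orientation: [-1.237, 1.136, -1.147]
wrist_force: [1.5, -0.0, -0.5]
width: 0.064
time_s: 11.43
position: [0.549, -0.1058, 0.2302]
orientation: [-1.244, 1.144, -1.151]
wrist_force: [0.8, -0.1, 0.1]
width: 0.0638
time_s: 11.85
position: [0.5435, -0.3072, 0.2304]
orientation: [-1.246, 1.144, -1.152]
wrist_force: [0.4, 0.1, -0.4]
width: 0.0642
time_s: 12.27
position: [0.5434, -0.3498, 0.2301]
orientation: [-1.105, 1.352, -1.358]
wrist_force: [0.4, 0.6, -0.2]
width: 0.064
pics/w_offcut_thick_1227.png
depth rect ((540.9801025390625, -351.1964111328125), (35.99312210083008, 52.03971862792969), 64.83902740478516) 1337
net 0.93 ((541.0274047851562, -351.0740966796875), (35.920536041259766, 51.80784225463867), 64.39220428466797) 1322
w 35.920536041259766 [0.43 0.9 ] [(-0.02, 0.0301), (-0.01, 0.03), (0.0, 0.0302), (0.01, 0.03)]
h 51.80784225463867 [-0.9   0.43] [(-0.03, 0.0252), (-0.02, 0.0308), (-0.01, 0.0311), (0.0, 0.0298), (0.01, 0.0276), (0.02, 0.0181)]
t 12.37 pos [ 0.5434 -0.3494  0.2299] yaw -101.33 tilt 0.23 units tool xyz [ 0.05  5.25 -0.07] F [-0.7 -0.1 -0.2] w 0.0642 q [ 0.56  0.48 -0.1   1.53  0.05  1.12 -1.33] ry units None
upright fix rvec tool units [-0.06 -0.    0.01]
```

View pics/t3.png

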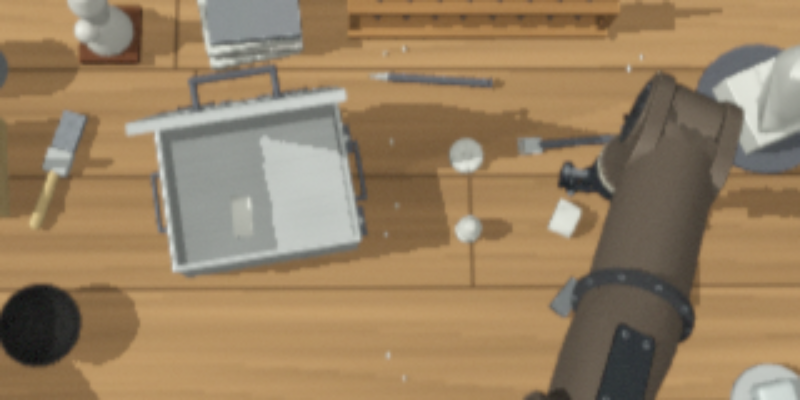

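```bash
python3 -m creep '[{"x":0,"y":0.9,"z":0,"rx":0,"ry":1,"rz":0,"gripper":0.75},{"x":0,"y":1,"z":0,"rx":0,"ry":1,"rz":0,"gripper":0.75},{"x":0,"y":1,"z":0,"rx":0,"ry":1,"rz":0,"gripper":0.75},{"x":0.06,"y":0.8,"z":0,"rx":0,"ry":0.5,"rz":0,"gripper":0.75},{"x":0,"y":0,"z":0,"rx":0,"ry":0,"rz":0,"gripper":0.75}]'
python3 -c "
from h import *
goto(.543,-.352,.019,-115.4)"
```

```text
time_s: 12.83
position: [0.5383, -0.3496, 0.0736]
orientation: [-0.973, 1.534, -1.52]
wrist_force: [-1.5, 0.0, -0.8]
width: 0.0643
t 12.83 pos [ 0.5383 -0.3496  0.0736] yaw -115.21 tilt 0.51 units tool xyz [0.   1.36 0.14] F [-1.5  0.  -0.8] w 0.0643 q [ 0.52  0.64 -0.05  1.69  0.04  0.82 -1.55] ry units 0.04704939271408648
upright fix rvec tool units [ 0.13  0.   -0.01]
```

```bash
python3 -m creep '[{"x":0,"y":0.8,"z":0,"rx":0,"ry":0,"rz":0,"gripper":0.75},{"x":0,"y":0.75,"z":0,"rx":0,"ry":0,"rz":0,"gripper":0.75},{"x":0,"y":0,"z":0,"rx":0,"ry":0,"rz":0,"gripper":0.75},{"x":0,"y":0,"z":0,"rx":0,"ry":0,"rz":0,"gripper":0.1},{"x":0,"y":0,"z":0,"rx":0,"ry":0,"rz":0,"gripper":0.1}]' 50
python3 -m creep '[{"x":0,"y":0,"z":0,"rx":0,"ry":0,"rz":0,"gripper":0.1},{"x":0,"y":0,"z":0,"rx":0,"ry":0,"rz":0,"gripper":0.1},{"x":0,"y":0,"z":0,"rx":0,"ry":0,"rz":0,"gripper":0.1},{"x":0,"y":0,"z":0,"rx":0,"ry":0,"rz":0,"gripper":0.1},{"x":0,"y":-0.5,"z":0,"rx":0,"ry":0,"rz":0,"gripper":0.1}]' 50
python3 -c "
from h import *
goto(.570,.10,.25,-60)"
```

```text
time_s: 13.25
position: [0.5434, -0.3522, 0.0199]
orientation: [-0.966, 1.522, -1.527]
wrist_force: [-0.5, 0.2, -0.1]
width: 0.0408
time_s: 13.67
position: [0.5409, -0.3508, 0.0364]
orientation: [-0.969, 1.528, -1.524]
wrist_force: [-1.6, 0.4, -0.9]
width: 0.0351
t 13.67 pos [ 0.5409 -0.3508  0.0364] yaw -115.23 tilt 0.12 units tool xyz [-10.51  -5.33  -4.16] F [-1.6  0.4 -0.9] w 0.0351 q [ 0.52  0.69 -0.04  1.71  0.04  0.75 -1.55] ry units -13.80694941230054
upright fix rvec tool units [ 0.03 -0.   -0.  ]
```

```bash
python3 -m creep '[{"x":0,"y":-1,"z":0,"rx":0,"ry":-1,"rz":0,"gripper":0.1},{"x":0,"y":-1,"z":0,"rx":0,"ry":-1,"rz":0,"gripper":0.1},{"x":0,"y":-1,"z":0,"rx":0,"ry":-1,"rz":0,"gripper":0.1},{"x":0,"y":-1,"z":0,"rx":0,"ry":-1,"rz":0,"gripper":0.1},{"x":0,"y":-0.8,"z":0,"rx":0,"ry":-1,"rz":0,"gripper":0.1}]' 50
python3 -m creep '[{"x":-1,"y":0,"z":-0.03,"rx":0,"ry":-1,"rz":0,"gripper":0.1},{"x":-1,"y":0,"z":0.04,"rx":0,"ry":-1,"rz":0,"gripper":0.1},{"x":-0.99,"y":0,"z":0.11,"rx":0,"ry":-1,"rz":0,"gripper":0.1},{"x":-0.98,"y":0,"z":0.18,"rx":0,"ry":-1,"rz":0,"gripper":0.1},{"x":-0.97,"y":0,"z":0.24,"rx":0,"ry":-1,"rz":0,"gripper":0.1}]' 50
python3 -m creep '[{"x":-0.95,"y":0,"z":0.31,"rx":0,"ry":-1,"rz":0,"gripper":0.1},{"x":-0.92,"y":0,"z":0.38,"rx":0,"ry":-1,"rz":0,"gripper":0.1},{"x":-0.9,"y":0,"z":0.44,"rx":0,"ry":-1,"rz":0,"gripper":0.1},{"x":-0.86,"y":0,"z":0.5,"rx":0,"ry":-1,"rz":0,"gripper":0.1},{"x":-0.83,"y":0,"z":0.56,"rx":0,"ry":0,"rz":0,"gripper":0.1}]' 50
python3 -c "
from h import *
goto(.570,.10,.1,-60)"
```

```text
time_s: 14.08
position: [0.5423, -0.3518, 0.2346]
orientation: [-1.165, 1.269, -1.278]
wrist_force: [1.4, -0.2, -0.7]
width: 0.0348
time_s: 14.5
position: [0.554, -0.1505, 0.2311]
orientation: [-1.321, 1.013, -1.017]
wrist_force: [0.5, 0.7, -2.0]
width: 0.035
time_s: 14.92
position: [0.566, 0.0489, 0.231]
orientation: [-1.417, 0.8, -0.804]
wrist_force: [0.0, -0.2, -1.9]
width: 0.0351
t 14.92 pos [0.566  0.0489 0.231 ] yaw -59.01 tilt 0.17 units tool xyz [-1.05  3.27  0.74] F [ 0.  -0.2 -1.9] w 0.0351 q [ 0.11  0.39 -0.4   1.71  0.17  1.07 -1.37] ry units 0.24725963728707256
upright fix rvec tool units [-0.03  0.    0.03]
```

```bash
python3 -m creep '[{"x":-0.7,"y":0,"z":0.4,"rx":0,"ry":0,"rz":0,"gripper":0.1},{"x":-0.4,"y":0.3,"z":0.3,"rx":0,"ry":0,"rz":0,"gripper":0.1},{"x":0,"y":0.9,"z":0,"rx":0,"ry":0,"rz":0,"gripper":0.1},{"x":0,"y":0.9,"z":0,"rx":0,"ry":0,"rz":0,"gripper":0.1},{"x":0,"y":0.9,"z":0,"rx":0,"ry":0,"rz":0,"gripper":0.1}]' 50
python3 -m creep '[{"x":0,"y":0.2,"z":0,"rx":0,"ry":0,"rz":0,"gripper":0.1},{"x":0,"y":0,"z":0,"rx":0,"ry":0,"rz":0,"gripper":0.1},{"x":0,"y":0,"z":0,"rx":0,"ry":0,"rz":0,"gripper":0.65},{"x":0,"y":0,"z":0,"rx":0,"ry":0,"rz":0,"gripper":0.65},{"x":0,"y":0,"z":0,"rx":0,"ry":0,"rz":0,"gripper":0.65}]' 50
python3 -m creep '[{"x":0,"y":-0.9,"z":0,"rx":0,"ry":0,"rz":0,"gripper":0.65},{"x":0,"y":-1,"z":0,"rx":0,"ry":0,"rz":0,"gripper":0.65},{"x":0,"y":-1,"z":0,"rx":0,"ry":0,"rz":0,"gripper":0.5},{"x":0,"y":-1,"z":0,"rx":0,"ry":0,"rz":0,"gripper":0.5},{"x":0,"y":-1,"z":0,"rx":0,"ry":0,"rz":0,"gripper":0.5}]' 50
python3 - <<'E'
from h import *
goto(.687,.157,.43,8.8)
for c in ("scene",):
    p,d=bot.camera(c); cv2.imwrite('pics/s4.png',p[80:280,200:480].repeat(2,0).repeat(2,1))
    P=pts(c,d,np.ones(d.shape,bool))
    np.save("P4.npy",P)
p,d=bot.camera("top"); cv2.imwrite('pics/t4.png',cv2.resize(p[120:280,180:500],None,fx=2.5,fy=2.5)); np.save("Pt4.npy",pts("top",d,np.ones(d.shape,bool)))
E
```

```text
time_s: 15.33
position: [0.5685, 0.1001, 0.11]
orientation: [-1.415, 0.801, -0.807]
wrist_force: [0.6, -0.5, -1.6]
width: 0.0352
time_s: 15.75
position: [0.5692, 0.0998, 0.1036]
orientation: [-1.413, 0.803, -0.808]
wrist_force: [0.5, 0.1, 0.9]
width: 0.0556
time_s: 16.17
position: [0.5673, 0.0996, 0.301]
orientation: [-1.414, 0.804, -0.807]
wrist_force: [0.7, -0.3, -0.1]
width: 0.0429
t 16.17 pos [0.5673 0.0996 0.301 ] yaw -59.25 tilt 0.16 units tool xyz [ 0.3  -3.22  3.31] F [ 0.7 -0.3 -0.1] w 0.0429 q [ 0.04  0.35 -0.42  1.59  0.15  1.23 -1.44] ry units -17.013624892268005
upright fix rvec tool units [-0.04 -0.    0.01]
```

View pics/s4.png

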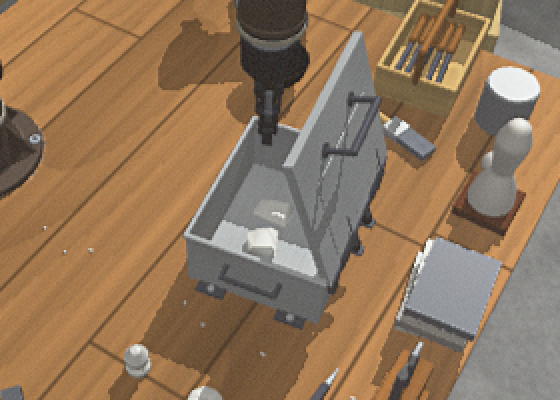

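View pics/t4.png

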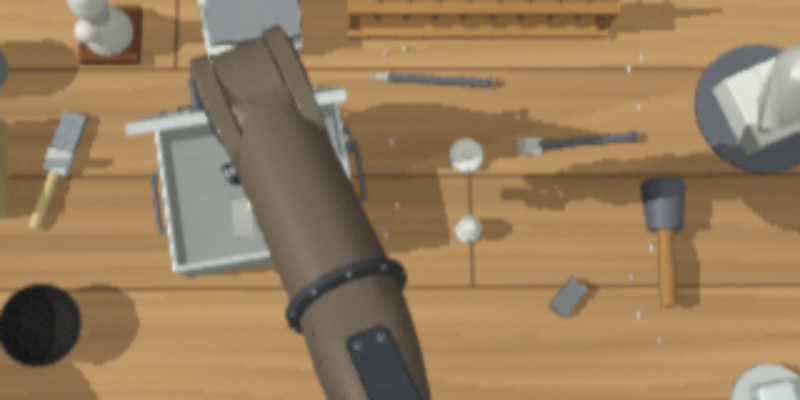

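Run:
```python
from h import *
for f in("P4.npy","Pt4.npy"):
    P=np.load(f)
    c,s=np.cos(np.radians(8.9)),np.sin(np.radians(8.9))
    H=np.array([.5217+.19*c,.126+.19*s])
    D=P[:,:2]-H; bx=D@[c,s]; by=D@[-s,c]
    m=(abs(by)<.07)&(P[:,2]>.295)&(P[:,2]<.335)&(bx>-.04)&(bx<.02)
    print(f,H,m.sum(),[ (a.mean().round(4),np.percentile(a,5).round(4),np.percentile(a,95).round(4)) for a in (bx[m],by[m],P[m,2])] if m.sum() else '')
```

```text
P4.npy [0.70941237 0.15539497] 176 [(np.float64(-0.0213), np.float64(-0.0355), np.float64(-0.0139)), (np.float64(0.0002), np.float64(-0.0527), np.float64(0.061)), (np.float64(0.3213), np.float64(0.3158), np.float64(0.3252))]
Pt4.npy [0.70941237 0.15539497] 18 [(np.float64(-0.0274), np.float64(-0.0388), np.float64(-0.0156)), (np.float64(0.0614), np.float64(0.0547), np.float64(0.0662)), (np.float64(0.3178), np.float64(0.3133), np.float64(0.3234))]
```

```bash
python3 -m creep '[{"x":0,"y":-0.8,"z":0,"rx":0,"ry":-1,"rz":0,"gripper":0.45},{"x":0,"y":-0.8,"z":0,"rx":0,"ry":-1,"rz":0,"gripper":0.45},{"x":0,"y":-0.8,"z":0,"rx":0,"ry":-1,"rz":0,"gripper":0.45},{"x":0,"y":-0.8,"z":0,"rx":0,"ry":-1,"rz":0,"gripper":0.45},{"x":0,"y":0,"z":0,"rx":0,"ry":-1,"rz":0,"gripper":0.45}]' 30
python3 -m creep '[{"x":0,"y":0,"z":0,"rx":0,"ry":-1,"rz":0,"gripper":0.45},{"x":0,"y":0,"z":0,"rx":0,"ry":-1,"rz":0,"gripper":0.45},{"x":0,"y":0,"z":0,"rx":0,"ry":-1,"rz":0,"gripper":0.45},{"x":0,"y":0,"z":0,"rx":0,"ry":-1,"rz":0,"gripper":0.45},{"x":0,"y":0,"z":0,"rx":0,"ry":-1,"rz":0,"gripper":0.45}]' 30
python3 -m creep '[{"x":0,"y":0,"z":0,"rx":0,"ry":-1,"rz":0,"gripper":0.45},{"x":0,"y":0,"z":0,"rx":0,"ry":-1,"rz":0,"gripper":0.45},{"x":0,"y":0,"z":0,"rx":0,"ry":-1,"rz":0,"gripper":0.45},{"x":0,"y":0,"z":0,"rx":0,"ry":-1,"rz":0,"gripper":0.45},{"x":0,"y":0,"z":0,"rx":0,"ry":-1,"rz":0,"gripper":0.45}]' 30
python3 -m creep '[{"x":0,"y":0,"z":0,"rx":0,"ry":-1,"rz":0,"gripper":0.45},{"x":0,"y":0,"z":0,"rx":0,"ry":-1,"rz":0,"gripper":0.45},{"x":0.82,"y":0,"z":0.22,"rx":0,"ry":0,"rz":0,"gripper":0.45},{"x":0.82,"y":0,"z":0.22,"rx":0,"ry":0,"rz":0,"gripper":0.45},{"x":0.82,"y":0,"z":0.22,"rx":0,"ry":0,"rz":0,"gripper":0.45}]' 30
python3 -m creep '[{"x":0.82,"y":0,"z":0.22,"rx":0,"ry":0,"rz":0,"gripper":0.45},{"x":0,"y":0,"z":0,"rx":0,"ry":0,"rz":0,"gripper":0.45},{"x":0,"y":0,"z":0,"rx":0,"ry":0,"rz":0,"gripper":0.45},{"x":0,"y":0,"z":0,"rx":0,"ry":0,"rz":0,"gripper":0.45},{"x":0,"y":0,"z":0,"rx":0,"ry":0,"rz":0,"gripper":0.45}]' 30
python3 - <<'E'
from h import *
s=st(); p,d=bot.camera("wrist"); cv2.imwrite("pics/w5.png",p)
P=pts("wrist",d,np.ones(d.shape,bool),s)
L=P[(abs(P[:,0]-.69)<.03)&(abs(P[:,1]-.155)<.075)&(P[:,2]>.3)&(P[:,2]<.335)]
print(len(L),L.mean(0),L.min(0),L.max(0))
goto(.691,.155,.318,8.8)
E
```

```text
time_s: 16.68
position: [0.5687, 0.1004, 0.4329]
orientation: [-1.498, 0.526, -0.541]
wrist_force: [0.3, -0.1, -0.6]
width: 0.0382
time_s: 17.1
position: [0.5673, 0.0995, 0.4262]
orientation: [-1.555, 0.26, -0.263]
wrist_force: [-0.1, -0.6, -0.7]
width: 0.0385
time_s: 17.52
position: [0.5673, 0.0995, 0.4261]
orientation: [-1.571, -0.014, 0.011]
wrist_force: [0.6, -0.4, -1.1]
width: 0.0383
time_s: 17.93
position: [0.6616, 0.1402, 0.4268]
orientation: [-1.568, -0.121, 0.116]
wrist_force: [0.5, 0.1, 0.5]
width: 0.0386
time_s: 18.35
position: [0.6911, 0.1538, 0.4264]
orientation: [-1.568, -0.121, 0.118]
wrist_force: [-0.6, -0.5, -0.1]
width: 0.0383
2619 [0.68557293 0.16143694 0.32010182] [0.66000939 0.09639442 0.30005962] [0.70432751 0.22017499 0.32497724]
t 18.4 pos [0.6911 0.1536 0.4266] yaw 8.71 tilt 0.12 units tool xyz [-0.    2.72  0.04] F [-0.7  0.4 -0.5] w 0.0385 q [-0.01  0.58 -0.59  0.96  0.31  1.68 -0.34] ry units -0.0224746889592069
upright fix rvec tool units [ 0.01 -0.    0.03]
```

View pics/w5.png

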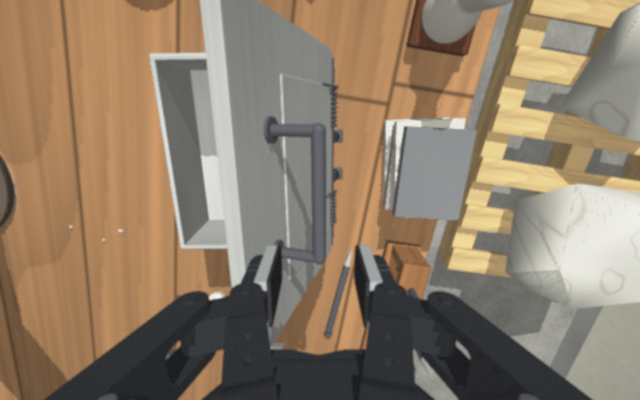

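```bash
python3 -m creep '[{"x":0,"y":0.8,"z":0,"rx":0,"ry":0,"rz":0,"gripper":0.45},{"x":0,"y":0.8,"z":0,"rx":0,"ry":0,"rz":0,"gripper":0.45},{"x":0,"y":0.7,"z":0,"rx":0,"ry":0,"rz":0,"gripper":0.45},{"x":0,"y":0.4,"z":0,"rx":0,"ry":0,"rz":0,"gripper":0.45},{"x":0,"y":0,"z":0,"rx":0,"ry":0,"rz":0,"gripper":0.45}]' 30
python3 -m creep '[{"x":0,"y":0,"z":0,"rx":0,"ry":0,"rz":0,"gripper":0},{"x":0,"y":0,"z":0,"rx":0,"ry":0,"rz":0,"gripper":0},{"x":0,"y":0,"z":0,"rx":0,"ry":0,"rz":0,"gripper":0},{"x":0,"y":0,"z":0,"rx":0,"ry":0,"rz":0,"gripper":0},{"x":0,"y":0,"z":0,"rx":0,"ry":0,"rz":0,"gripper":0}]' 30
python3 -c "
from h import *
goto(.691,.155,.318,8.8)
def f(q): return np.array([190*np.cos(q)-45*np.sin(q),190*np.sin(q)+45*np.cos(q)])
q=[1.25,1.2,1.15,1.1,1.05,1.,.95,.9,.87,.84,.81,.78,.75,.73,.72]
for a,b in zip(q,q[1:]):
  d=(f(b)-f(a))/-40; print(b,d.round(3))
print(f(.9)-f(.73), f(1.25)-f(.73))
"
```

```text
time_s: 18.82
position: [0.6899, 0.1522, 0.3138]
orientation: [-1.57, -0.116, 0.123]
wrist_force: [0.3, -0.7, 0.7]
width: 0.0381
time_s: 19.23
position: [0.6921, 0.1542, 0.3196]
orientation: [-1.567, -0.122, 0.117]
wrist_force: [-3.5, -2.1, 8.2]
width: 0.0108
t 19.23 pos [0.6921 0.1542 0.3196] yaw 8.72 tilt 0.17 units tool xyz [-0.02  0.04  0.02] F [-3.5 -2.1  8.2] w 0.0108 q [ 0.02  0.61 -0.59  1.18  0.33  1.44 -0.37] ry units -0.0198007275141876
upright fix rvec tool units [0.   0.   0.04]
1.2 [-0.242  0.028]
1.15 [-0.241  0.04 ]
1.1 [-0.239  0.052]
1.05 [-0.236  0.064]
1.0 [-0.232  0.075]
0.95 [-0.228  0.087]
0.9 [-0.224  0.098]
0.87 [-0.132  0.064]
0.84 [-0.13   0.068]
0.81 [-0.128  0.072]
0.78 [-0.125  0.076]
0.75 [-0.123  0.079]
0.73 [-0.081  0.055]
0.72 [-0.04   0.028]
[-28.71781983  16.56648265] [-94.36706189  34.25850523]
```

```bash
python3 -m creep '[{"x":-0.24,"y":0.03,"z":0,"rx":0,"ry":0,"rz":0,"gripper":0},{"x":-0.24,"y":0.04,"z":0,"rx":0,"ry":0,"rz":0,"gripper":0},{"x":-0.24,"y":0.05,"z":0,"rx":0,"ry":0,"rz":0,"gripper":0},{"x":-0.24,"y":0.06,"z":0,"rx":0,"ry":0,"rz":0,"gripper":0},{"x":-0.23,"y":0.08,"z":0,"rx":0,"ry":0,"rz":0,"gripper":0}]' 30
python3 -m creep '[{"x":-0.23,"y":0.09,"z":0,"rx":0,"ry":0,"rz":0,"gripper":0},{"x":-0.22,"y":0.1,"z":0,"rx":0,"ry":0,"rz":0,"gripper":0},{"x":-0.13,"y":0.06,"z":0,"rx":0,"ry":0,"rz":0,"gripper":0},{"x":-0.13,"y":0.07,"z":0,"rx":0,"ry":0,"rz":0,"gripper":0},{"x":-0.13,"y":0.07,"z":0,"rx":0,"ry":0,"rz":0,"gripper":0}]' 30
python3 -c "
from h import *
goto(.5217+.1006-.1006+.0*1,.126,.1672,8.8)
"
```

```text
time_s: 19.65
position: [0.6458, 0.1468, 0.3087]
orientation: [-1.567, -0.123, 0.115]
wrist_force: [1.8, -1.5, 2.1]
width: 0.0107
time_s: 20.07
position: [0.6118, 0.1413, 0.2921]
orientation: [-1.568, -0.121, 0.118]
wrist_force: [-1.3, -4.4, 0.0]
width: 0.0109
t 20.07 pos [0.6118 0.1413 0.2921] yaw 8.7 tilt 0.12 units tool xyz [-2.29  3.12 -0.04] F [-1.3 -4.4  0. ] w 0.0109 q [ 0.1   0.48 -0.63  1.46  0.29  1.29 -0.41] ry units -0.025172254650549064
upright fix rvec tool units [ 0.01 -0.    0.03]
```

```bash
python3 -m creep '[{"x":-0.12,"y":0.075,"z":0,"rx":0,"ry":0,"rz":0,"gripper":0},{"x":-0.12,"y":0.075,"z":0,"rx":0,"ry":0,"rz":0,"gripper":0},{"x":-0.11,"y":0.075,"z":0,"rx":0,"ry":0,"rz":0,"gripper":0},{"x":-0.1,"y":0.075,"z":0,"rx":0,"ry":0,"rz":0,"gripper":0},{"x":0,"y":0,"z":0,"rx":0,"ry":0,"rz":0,"gripper":0}]' 30
python3 -m creep '[{"x":0,"y":0,"z":0,"rx":0,"ry":0,"rz":0,"gripper":0},{"x":0,"y":0,"z":0,"rx":0,"ry":0,"rz":0,"gripper":0},{"x":0,"y":0,"z":0,"rx":0,"ry":0,"rz":0,"gripper":0},{"x":0,"y":0,"z":0,"rx":0,"ry":0,"rz":0,"gripper":0},{"x":0,"y":0,"z":0,"rx":0,"ry":0,"rz":0,"gripper":0}]' 30
python3 - <<'E'
from h import *
goto(.5217,.126,.1672,8.8)
for c in("scene","top"):
    p,d=bot.camera(c); cv2.imwrite(f'pics/{c}6.png',cv2.resize(p[100:300,180:460],None,fx=2.5,fy=2.5))
    P=pts(c,d,np.ones(d.shape,bool))
    cs,sn=np.cos(np.radians(8.9)),np.sin(np.radians(8.9)); D=P[:,:2]-[.7094,.1554]; bx=D@[cs,sn]; by=D@[-sn,cs]
    # lid sheet strips either side of handle
    m=(abs(by)>.085)&(abs(by)<.135)&(bx<-.08)&(bx>-.2)&(P[:,2]>.19)&(P[:,2]<.30)
    if m.sum()>20:
        k=np.polyfit(bx[m],P[m,2],1); print(c,m.sum(),"lid angle",np.arctan(-k[0]))
    L=bot.silhouettes("lid_bar",c)
goto(.5217,.126,.1672)
E
```

```text
time_s: 20.48
position: [0.5928, 0.1382, 0.2784]
orientation: [-1.569, -0.118, 0.121]
wrist_force: [-1.7, -4.3, 3.7]
width: 0.0106
time_s: 20.9
position: [0.5934, 0.1383, 0.2789]
orientation: [-1.569, -0.119, 0.12]
wrist_force: [-3.4, -5.7, 4.2]
width: 0.0106
t 20.9 pos [0.5934 0.1383 0.2789] yaw 8.71 tilt 0.09 units tool xyz [-1.82  2.79 -0.03] F [-3.4 -5.7  4.2] w 0.0106 q [ 0.11  0.46 -0.64  1.52  0.28  1.25 -0.41] ry units -0.023712498486816003
upright fix rvec tool units [ 0.02 -0.   -0.02]
scene 767 lid angle 0.6808411591507905
top 509 lid angle 0.6598039746811192
t 21.1 pos [0.5934 0.1383 0.2789] yaw 8.71 tilt 0.09 units tool xyz [-1.81  2.79 -0.03] F [-2.8 -4.5  4.1] w 0.0106 q [ 0.11  0.46 -0.64  1.52  0.28  1.25 -0.41] ry units None
upright fix rvec tool units [ 0.02 -0.   -0.02]
```

View pics/scene6.png

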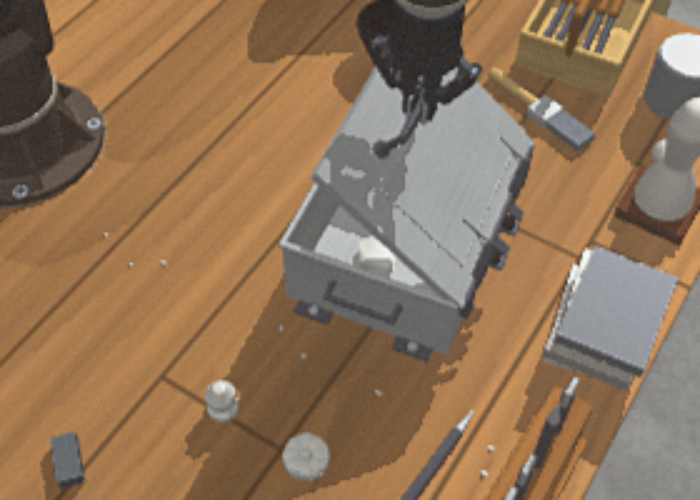

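```bash
python3 -c "
from h import *
print(bot.close_job()); goto(.5217,.126,.1672)"
```

```text
the job is handed in; nothing more can be done
None
the job is handed in; nothing more can be done
```

I raised the lid by its bar to the stop and dropped both offcuts into the bin. I then drew the lid down through balance and handed the job in while still holding it there, at about 21 s of the 72 s allowed.

**Last checks:**
- **Lid angle:** the arm's pose gave about 0.70 rad, which puts the handle about 2 cm below balance. Fits to the depth images gave 0.68 (scene) and 0.66 (top), so they differ a little, but all three are within 0.57–0.86.
- **Hold:** the tool position did not change over the last 0.2 s. The fingers were closed on the bar at 10.6 mm, and the force at the wrist was about 6–8 N.
- **Offcuts:** the scene picture taken after the second drop showed both in the bin. In the final picture the lid hides the wedge, so only the thick one was seen again.
- **Carvings and tools:** the pictures showed nothing knocked over or visibly out of place. I did not measure their positions again at the end.

The hand-in returned no verdict.

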